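# Seat the kneading paddle on the machine's drive key and hold it down

### The arm

A 7-joint arm with a two-finger parallel gripper is mounted at the origin on a cart in front of the work surface, level with it; the furniture and walls round the work are solid. World frame = base frame: x ahead of the robot, y to its left, z up, the work surface at z = 0. Lengths are in m, angles in rad, forces in N, time in s.
With the tool pointing down it reaches from about 0.4 to 0.85 m from the base axis. Payload 4.5 kg.
Tool frame: the origin (TCP) lies between the finger pads; the fingertips stand 11 mm ahead of it and the grasp point (between the pads) lies 8 mm behind it (r.nose_length is the distance from the TCP to the fingertips, in m); z points along the fingers, y is the line along which they close (so a half turn about z gives the same grasp; the last joint's range is limited). The gripper opens to 88 mm and grips with 3 to 60 N. Pads are 18 mm wide; open, the fingers measure 123 mm over their backs; the gripper's body (75 mm by 187 mm) begins 45 mm behind the grasp point.
Start: joints at [1.369, 0.689, -0.195, 1.565, 0.157, 0.902, -0.215], TCP at [0.146, -0.608, 0.25] pointing down, gripper open.
Joint ranges: [-3.01, 3.01], [-0.46, 2.08], [-1.47, 1.51], [0.13, 2.56], [-1, 4.14], [0.04, 2.09], [-2.66, 2.66]. Speed limits (rad/s): [2.57, 2.57, 3.14, 3.14, 3.14, 3.14, 3.14].

### API

Orientations are given as a unit quaternion [x, y, z, w].
In Python, from plant import get_state, snapshot, camera_model, r gives the robot as it stands.
- The arm moves only by the shell command python3 -m inch 'ROWS' [FORCE]. ROWS is text: rows parted by semicolons, each of 7 numbers parted by spaces: the opening, from -1 (shut) to 1 (fully open), then the shift along the tool's x, y, z in m, then the turn, a rotation vector about the tool's x, y, z in rad. A call has 1 to 20 rows; each row shifts and turns the commanded pose from where the row before left it, along the tool's axes as they then stand; what a row does not reach is not made up. A row lasts 1/12 s, in which the tool goes at most 41.7 mm and 7.16 degrees, less where a joint would pass 70% of its speed; a pose out of reach is approached as far as the arm can. A call is refused whole if a number of a shift passes 0.0417 or a number of a turn 0.125, either way. A call with a gripper value outside its range is refused whole. The fingers move at their own pace and stop on an object; FORCE is the grip in N (left out, the last holds). Time passes only in rows, so rows that do not move let the fingers close. It gives the time, the measured TCP pose, the force, the opening and the grip force at its end, in the units of the state.
- get_state(): the state, without advancing time (a new reading comes with each control period).
- snapshot(name): name is "scene" or "side" or "wrist"; returns (picture, depth): 420x560x3 uint8, red, green, blue; 420x560 float32, m along the optical axis (not along the pixel's ray), 0 where there is no reading.
- camera_model(name): a dict with "intrinsics" (3x3 intrinsics, pixels), "view" (4x4, takes a point from world to camera coordinates). Camera axes: x right, y down, z forward; pixel columns grow to the right and rows downward; lengths in m; the calibration is good to about 2 mm. A picture is of the moment at which its call begins: read the wrist's pose just before it. camera_model takes no time and is no camera call; for the wrist camera it gives the pose at the moment of the call.
- r.finish_job(): hands the job in; it is judged then, once.
The state is a dict: "clock": time; "q": joint angles; "qd": joint speeds; "joint_torque": joint torques, N m; "tool_pos": TCP position; "eef_rot": TCP orientation; "contact_force": force on the tool from outside, world axes, zero at the start; "moment": the same for the moment, N m; "opening": opening from 0.0 (shut) to 1.0 (fully open); "finger_force": force on a finger pad.
Only numpy, scipy, OpenCV 4.12 (cv2) and the standard library are available. Lean on these libraries where they do the work, as an engineer would, in place of code of your own. Each camera call takes 0.05 s, during which the arm holds its last target. There are 200 camera calls.

### The job

Fit the kneading paddle onto the drive spindle of the kneading machine: pick it up by its black finger grip, turn it until the slot in its foot meshes with the brass drive key in the middle of the bowl, and slide it down upright until it is fully home, pushing the red spring collar all the way down. The collar springs back if you let go, so keep pressing: finish while still gripping the paddle and holding it fully home. Leave the mug, salt shaker, tin and canister where they are.

Things in the scene. Friction and masses are not known exactly. Their poses are not given: they have to be found in the camera images.
- paddle: Loose kneading paddle, 0.10-0.20 kg, 88 mm tall, standing on its foot. Grey hub 53 mm wide at the foot, 33 mm from 45 mm up; two orange blades along +x and -x reach 61 mm from the axis, 10 to 36 mm up. Under the foot a slot open downward: 31 mm long (x), 12 mm wide (y), 28 mm deep. Origin: centre of the underside, z up, x along slot and blades. Half a turn about z fits too.
- paddle_grip (a point): Centre of the paddle's black finger grip, on its axis 67 mm above the underside: a bar 44 mm long along x (in line with the blades), 20 mm thick along y, 42 mm tall (46 to 88 mm above the underside). Pinch it across its 20 mm thickness. Axes as the paddle's.
- drive_key (a point): Seat of the brass drive key, on the spindle in mid-bowl: the paddle is home when its underside's centre lies here, x axes in line (either way round). Key: a bar 28 mm long (x), 9 mm wide (y), rising 26 mm above this point, top edges rounded 4.5 mm. The point is 42 mm above the worktop, 4 mm above the bowl floor. The angle differs each time; the spindle is stiff (0.8 N m).
- collar (a joint): Red spring collar, a 53 mm ring round the key: how far it is pushed down, in m. 0: released, its top 10 mm above drive_key (16 mm below the key's top). 0.010: fully down, when the paddle's foot is home. The spring gives from about 4 N, needs about 11 N fully down, and lifts the paddle again when let go.
- machine: Fixed kneading machine: round white motor base 181 mm in diameter, black dial on its -x side; on it a shallow steel bowl, 164 mm outside, inside 126 mm at the floor and 158 mm at the rim; floor 38 mm, rim 74 mm above the worktop. Origin: centre of its underside; the spindle stands on its axis. Beware: wall cabinets hang behind the work, from about x = 0.55 m on, 0.45 m above the worktop.
- pink_mug: Pink mug with a handle, 86x123x90 mm, bystander; origin at the centre of its underside.
- salt_shaker: Glass salt shaker with a grey top, 44 mm in diameter, 90 mm tall, bystander; origin at the centre of its underside.
- tin: Food tin, 75 mm in diameter, 110 mm tall, bystander; origin at the centre of its underside.
- canister_1: White dimpled open canister, 118 mm in diameter, 146 mm tall, bystander; origin at the centre of its underside.

How it is judged:
By the outcome, as a careful person would: the job done as asked, in the order asked, and still so for the second after the job is handed in, while the arm keeps its last pose, push and grip.
It also fails if it takes over 48 s, if anything falls off the work surface, if the arm or the gripper's body presses on something with over 40 N, if the wrist force passes 120 N, or if a joint passes its speed limit or range.

## Working session

There is one attempt and no reset: what is moved stays moved. The work goes in short steps, Python scripts to look and compute and a shell command to move; the robot and the scene stay as the last step left them, time stands still between calls to the robot, and variables do not carry over. Pictures are saved under pics/ and viewed, at most 10 in all, crops included, and the job is handed in when it is done.

```bash
ls; mkdir -p pics
cat > h.py <<'E'
import numpy as np, cv2
from scipy.spatial.transform import Rotation as R
from plant import get_state, snapshot, camera_model, r
def shot(n,fn):
    m=camera_model(n); p,d=snapshot(n)
    cv2.imwrite('pics/%s.png'%fn,p[:,:,::-1]); np.savez('pics/%s.npz'%fn,p=p,d=d,K=m['intrinsics'],V=m['view'])
    return p,d,np.array(m['intrinsics']),np.array(m['view'])
def pts(d,K,V):
    v,u=np.mgrid[:d.shape[0],:d.shape[1]]
    c=np.stack([(u-K[0,2])/K[0,0]*d,(v-K[1,2])/K[1,1]*d,d],-1)
    return (c-V[:3,3])@V[:3,:3]   # R^T (c-t)
E
python3 - <<'E'
from h import *
for n in('scene','side'): shot(n,n+'0')
s=get_state();print(s)
a=cv2.imread('pics/scene0.png');b=cv2.imread('pics/side0.png')
cv2.imwrite('pics/both.png',cv2.resize(np.vstack([a,b]),None,fx=.714,fy=.714))
E
```

```text
pics
{'clock': 0.1, 'q': array([ 1.36881359,  0.68986966, -0.19455553,  1.56617603,  0.15725761,
        0.90249307, -0.21509316]), 'qd': array([ 0.0002151 , -0.00089886, -0.00054938, -0.00213605,  0.00025066,
        0.00042111,  0.00077826]), 'joint_torque': array([-3.77832621e-03, -5.28502250e+01, -1.27126593e+00, -1.53837240e+01,
       -5.24500944e-02,  2.03134856e-03,  4.71883550e-05]), 'tool_pos': array([ 0.14587164, -0.60720868,  0.24902716]), 'eef_rot': array([ 9.93054065e-01,  1.17656348e-01, -1.20564993e-04, -7.70315738e-04]), 'contact_force': array([-0.34225844,  0.47703678,  1.11978432]), 'moment': array([0.00494049, 0.02652736, 0.00657336]), 'finger_force': 0.0, 'opening': 0.9987296208727436}
```

View pics/both.png

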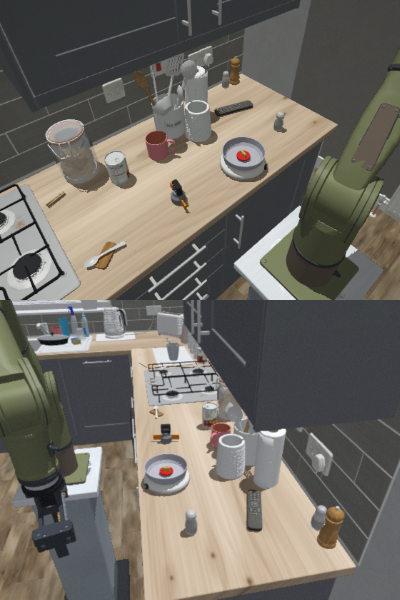

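The machine, with its red collar, is at scene (340,219) and side (232,660). The paddle is at scene (249,270) and side (232,186). Next I'll locate both by colour and depth.

Run:
```python
from h import *
def lim(n,x0,x1,y0,y1):
    z=np.load('pics/%s0.npz'%n); p=z['p'];P=pts(z['d'],z['K'],z['V']);h=cv2.cvtColor(p,cv2.COLOR_RGB2HSV)
    sub=np.zeros(p.shape[:2],bool); sub[y0:y1,x0:x1]=1; sub&=z['d']>0
    return p,P,h,sub
for n,mb,pb in(('scene',(290,400,180,260),(230,275,240,300)),('side',(195,275,630-420,700-420),(205,260,165,200))):
    p,P,h,s=lim(n,*mb)
    H,S,Vv=h[...,0],h[...,1],h[...,2]
    red=s&((H<7)|(H>172))&(S>150)&(Vv>60)
    br=s&(H>12)&(H<32)&(S>100)&(P[...,2]>.05)&(np.hypot(*(P[...,:2]-P[red].mean(0)[:2]).transpose(2,0,1))<.03)
    rim=s&(P[...,2]>.071)&(P[...,2]<.078)
    q=P[rim][:,:2];A=np.c_[2*q,np.ones(len(q))];c=np.linalg.lstsq(A,(q**2).sum(1),rcond=None)[0]
    print(n,'red',red.sum(),P[red].mean(0),'brass',br.sum(),P[br].mean(0) if br.any() else'', 'rim',rim.sum(),c[:2],np.sqrt(c[2]+c[0]**2+c[1]**2))
    p,P,h,s=lim(n,*pb);H,S,Vv=h[...,0],h[...,1],h[...,2]
    o=s&(H>5)&(H<22)&(S>170)&(P[...,2]>.006)&(P[...,2]<.05)
    k=s&(Vv<70)&(P[...,2]>.05)&(P[...,2]<.1)
    top=s&(P[...,2]>.084)&(P[...,2]<.095)
    q=P[o][:,:2];_,_,vt=np.linalg.svd(q-q.mean(0),full_matrices=False)
    print('orange',o.sum(),(q.min(0)+q.max(0))/2,q.mean(0),np.degrees(np.arctan2(vt[0,1],vt[0,0])),'grip',k.sum(),P[k].mean(0),'top',top.sum(),P[top].mean(0))
a=cv2.imread('pics/scene0.png')
b=cv2.imread('pics/side0.png')
c=[cv2.resize(x,(300,300),interpolation=3) for x in(a[180:260,300:380],a[235:315,210:290],b[215:285,195:265],b[155:215,202:262])]
cv2.imwrite('pics/crop.png',np.vstack([np.hstack(c[:2]),np.hstack(c[2:])]))
```

```text
scene red 165 [ 0.40912041 -0.14265793  0.05178717] brass 48 [ 0.41079656 -0.14539082  0.0627075 ] rim 244 [ 0.41298113 -0.1475091 ] 0.07989926513880474
orange 79 [0.43931678 0.14731871] [0.42043298 0.15143106] 169.5186945417138 grip 201 [0.43373599 0.15062417 0.07721115] top 117 [0.43983561 0.14698759 0.0877355 ]
side red 123 [ 0.41387513 -0.16217684  0.05093998] brass 50 [ 0.4157019  -0.1541759   0.06084711] rim 173 [ 0.41500228 -0.1517968 ] 0.07989806403912508
orange 104 [0.44234451 0.14057114] [0.44140798 0.14126765] -10.697195649168853 grip 126 [0.44264515 0.13492321 0.07066805] top 36 [0.44185547 0.14080369 0.08646791]
```

View pics/crop.png

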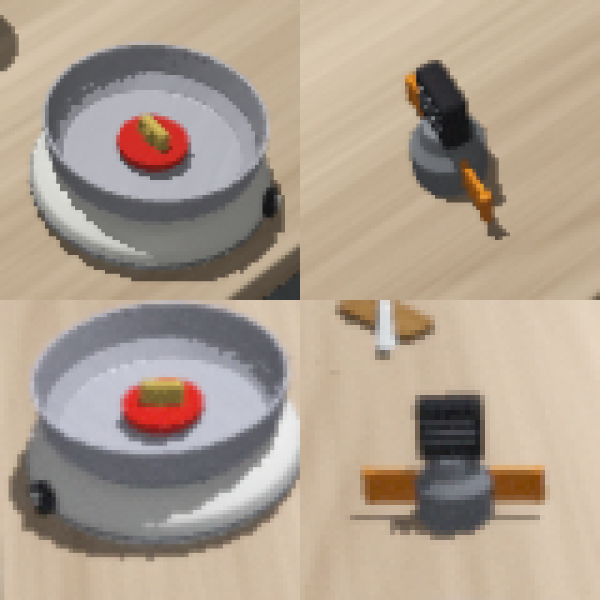

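The crops show the key lying roughly along world x and the paddle turned about -10°. The machine is near (0.414,-0.149) and the paddle near (0.441,0.143). I'll turn the tool and move above the bowl for a close look at the key.

```bash
python3 -m inch '1 0 0 0 0 0 0.105;1 0 0 0 0 0 0.105;1 0 0 0 0 0 0.105;1 0 0 0 0 0 0.105;1 .028 -.02 0 0 0 0;1 .028 -.02 0 0 0 0;1 .028 -.02 0 0 0 0;1 .028 -.02 0 0 0 0;1 .028 -.02 0 0 0 0;1 .028 -.02 0 0 0 0;1 0 -.035 0 0 0 0;1 0 -.035 0 0 0 0;1 0 -.035 0 0 0 0;1 0 -.035 0 0 0 0;1 0 -.035 0 0 0 0;1 0 -.035 0 0 0 0;1 0 -.035 0 0 0 0;1 0 -.035 0 0 0 0;1 0 -.035 0 0 0 0;1 0 -.035 0 0 0 0' 20
python3 -m inch '1 0 -.02 0 0 0 0;1 0 -.01 0 0 0 0;1 0 0 0 0 0 0;1 0 0 0 0 0 0'
python3 - <<'E'
from h import *
s=get_state();print(s['tool_pos'],s['eef_rot'],s['q'])
p,d,K,V=shot('wrist','w0');print(K,-V[:3,:3].T@V[:3,3])
E
```

```text
clock: 1.77
tool_pos: [0.3971, -0.1747, 0.2496]
eef_rot: [0.996, -0.092, -0.0, -0.0]
contact_force: [0.4, -0.0, 0.4]
opening: 0.999
finger_force: 0.0
clock: 2.1
tool_pos: [0.4027, -0.1477, 0.2497]
eef_rot: [0.996, -0.092, -0.0, 0.0]
contact_force: [-0.6, -0.4, 0.2]
opening: 1.008
finger_force: 0.0
[ 0.40267074 -0.14771369  0.24967058] [ 9.95756324e-01 -9.20281682e-02 -6.82248807e-05  3.93058965e-04] [ 0.25137635  0.44315009 -0.01160829  2.13242608  0.0107678   0.56608728
 -1.52331249]
[[316.26564146   0.         278.8269805 ]
 [  0.         316.26564146 210.01587029]
 [  0.           0.           1.        ]] [ 0.48586886 -0.16230792  0.38403682]
```

View pics/w0.png

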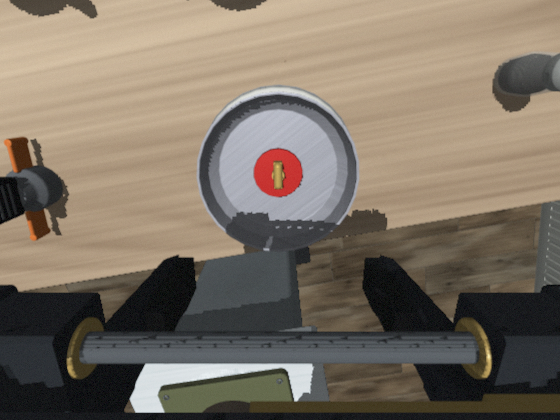

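The wrist view shows the bowl centred at (278,168), the brass key at (278,174) and the paddle at left (35,190). Next I'll measure the key and the paddle blades by casting rays.

```bash
cat >> h.py <<'E'
def ray(uv,z,K,V):
    uv=np.atleast_2d(uv).astype(float); c=-V[:3,:3].T@V[:3,3]
    D=np.c_[(uv[:,0]-K[0,2])/K[0,0],(uv[:,1]-K[1,2])/K[1,1],np.ones(len(uv))]@V[:3,:3]
    return c+D*((z-c[2])/D[:,2])[:,None]
def line(q):
    c,(w,h),a=cv2.minAreaRect((q[:,:2]*1000).astype(np.float32))
    _,_,vt=np.linalg.svd(q[:,:2]-q[:,:2].mean(0),full_matrices=False)
    return q.mean(0)[:2],np.array(c)/1000,(w,h),np.degrees(np.arctan(vt[0,1]/vt[0,0]))
def mask(p,lo,hi,box):
    m=cv2.inRange(cv2.cvtColor(p,cv2.COLOR_RGB2HSV),lo,hi)>0
    b=np.zeros_like(m);b[box[2]:box[3],box[0]:box[1]]=1
    v,u=np.nonzero(m&b);return np.c_[u,v]
E
python3 - <<'E'
from h import *
z=np.load('pics/w0.npz');p,K,V=z['p'],z['K'],z['V']
print(p[174,278],p[164,278],p[186,278])
for smin in(90,130):
    k=mask(p,(14,smin,40),(35,255,255),(262,295,155,195));print('key',len(k),line(ray(k,.068,K,V)))
red=mask(p,(0,150,60),(8,255,255),(245,310,140,205)); h=cv2.convexHull(np.r_[red,k].astype(np.int32))[:,0]
(c,r_)=cv2.minEnclosingCircle(ray(h,.052,K,V)[:,:2].astype(np.float32)); print('collar',c,r_)
o=mask(p,(4,150,60),(20,255,255),(0,60,130,245));print('orange',len(o),line(ray(o,.036,K,V)))
P=pts(z['d'],K,V); q=P[o[:,1],o[:,0]]; q=q[(q[:,2]>.033)&(q[:,2]<.042)];print(len(q),line(q))
E
```

```text
[189 161  90] [168 142  81] [183 155  87]
key 262 (array([ 0.41755441, -0.14895918]), array([ 0.41761493, -0.14914984]), (12.231250762939453, 27.931713104248047), np.float64(-9.523652648914135))
key 243 (array([ 0.41753683, -0.14885163]), array([ 0.41761493, -0.14914984]), (12.231250762939453, 27.931713104248047), np.float64(-10.247553767817708))
collar (0.41610589623451233, -0.14832808077335358) 0.02585895173251629
orange 1108 (array([0.45070444, 0.13385291]), array([0.44317102, 0.13502307]), (25.389244079589844, 120.06903839111328), np.float64(-11.140567527613838))
269 (array([0.45056309, 0.14328985]), array([0.44404575, 0.14484192]), (7.769937038421631, 119.06395721435547), np.float64(-10.712132071151718))
```

```bash
python3 -m inch '1 0 -.02 0 0 0 0;1 -.002 -.03 0 0 0 0;1 -.002 -.034 0 0 0 0;1 -.002 -.034 0 0 0 0;1 -.002 -.034 0 0 0 0;1 -.002 -.034 0 0 0 0;1 -.002 -.034 0 0 0 0;1 -.002 -.034 0 0 0 0;1 0 -.025 0 0 0 0;1 0 -.015 0 0 0 0;1 0 0 0 0 0 0;1 0 0 0 0 0 0;1 0 0 0 0 0 0'
python3 - <<'E'
from h import *
s=get_state();print(s['tool_pos'],s['eef_rot'])
p,d,K,V=shot('wrist','w1');P=pts(d,K,V)
o=mask(p,(4,150,60),(20,255,255),(150,410,60,250));q=P[o[:,1],o[:,0]];print(len(o))
q=q[(q[:,2]>.033)&(q[:,2]<.042)];print('blades',len(q),line(q))
m=(P[...,2]>.084)&(P[...,2]<.093)&(np.hypot(P[...,0]-.443,P[...,1]-.144)<.04);v,u=np.nonzero(m)
print('top',len(u),line(P[m]),P[m][:,2].mean(),u.mean(),v.mean(),line(ray(np.c_[u,v],.088,K,V)))
E
```

```text
clock: 3.23
tool_pos: [0.443, 0.142, 0.2495]
eef_rot: [0.996, -0.094, -0.0, 0.001]
contact_force: [0.1, -0.9, 0.1]
opening: 0.997
finger_force: 0.0
[0.44300483 0.14197487 0.24953528] [ 9.95585449e-01 -9.38552118e-02 -2.09454201e-04  8.77452961e-04]
250
blades 217 (array([0.45741565, 0.14334994]), array([0.44459363, 0.14597226]), (8.323537826538086, 117.68378448486328), np.float64(-10.932922842958373))
top 831 (array([0.44484027, 0.146114  ]), array([0.44399875, 0.14614011]), (19.36429214477539, 43.92463684082031), np.float64(-10.51094122640903)) 0.0868606765471447 274.67870036101084 192.74007220216606 (array([0.4451507 , 0.14604105]), array([0.44499854, 0.14589793]), (19.123201370239258, 43.35149383544922), np.float64(-10.473814437015179))
```

View pics/w1.png

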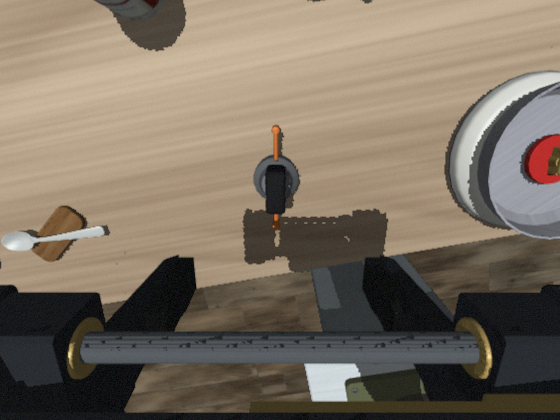

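The grip at (275,190) is centred near (0.4445,0.146) at -10.6°, and the tool is already aligned within a few mm. I'll nudge, descend and grasp.

```bash
python3 -m inch '1 .001 -.004 .01 0 0 0;1 0 0 .03 0 0 0;1 0 0 .035 0 0 0;1 0 0 .035 0 0 0;1 0 0 .03 0 0 0;1 0 0 .02 0 0 0;1 0 0 .015 0 0 0;1 0 0 .0125 0 0 0;1 0 0 0 0 0 0;1 0 0 0 0 0 0;-1 0 0 0 0 0 0;-1 0 0 0 0 0 0;-1 0 0 0 0 0 0;-1 0 0 0 0 0 0;-1 0 0 0 0 0 0;-1 0 0 0 0 0 0;-1 0 0 0 0 0 0;-1 0 0 0 0 0 0' 50
python3 -m inch '-1 0 0 0 0 0 0;-1 0 0 0 0 0 0;-1 0 0 0 0 0 0;-1 0 0 0 0 0 0;-1 0 0 0 0 0 0;-1 0 0 0 0 0 0'
```

```text
clock: 4.78
tool_pos: [0.4446, 0.1484, 0.0623]
eef_rot: [0.996, -0.092, 0.0, 0.0]
contact_force: [0.7, 0.9, 0.3]
opening: 0.422
finger_force: 0.0
clock: 5.28
tool_pos: [0.4444, 0.1479, 0.0622]
eef_rot: [0.996, -0.092, -0.0, 0.0]
contact_force: [-0.8, -2.6, 2.2]
opening: 0.222
finger_force: 49.6
```

```bash
python3 -m inch '-1 0 0 -.01 0 0 0;-1 0 0 -.025 0 0 0;-1 0 0 -.03 0 0 0;-1 0 0 -.03 0 0 0;-1 0 0 -.025 0 0 0;-1 .003 .015 0 0 0 0;-1 .004 .03 0 0 0 0;-1 .005 .03 0 0 0 0;-1 .005 .03 0 0 0 0;-1 .005 .03 0 0 0 0;-1 .005 .03 0 0 0 0;-1 0 .02 0 0 0 0;-1 0 .012 0 0 0 0;-1 0 0 0 0 0 0;-1 0 0 0 0 0 0;-1 0 0 0 0 0 0;-1 0 0 0 0 0 0;-1 0 0 0 0 0 0'
python3 - <<'E'
from h import *
s=get_state();print(s['tool_pos'],s['eef_rot'])
p,d,K,V=shot('wrist','w2');P=pts(d,K,V)
E
```

```text
clock: 6.78
tool_pos: [0.4354, -0.0489, 0.1823]
eef_rot: [0.996, -0.091, 0.0, -0.0]
contact_force: [-0.4, -0.3, -1.1]
opening: 0.219
finger_force: 49.6
[ 0.43536117 -0.04887     0.18230215] [ 9.95875464e-01 -9.07301273e-02  1.85408606e-04 -2.65556621e-04]
```

View pics/w2.png

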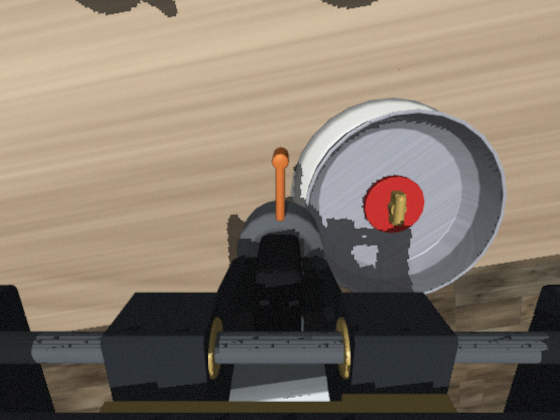

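The held paddle's blade runs (281,158)-(280,218), and the key is clear at (399,208). Next I'll measure both in this frame.

Run:
```python
from h import *
z=np.load('pics/w2.npz');p,K,V,d=z['p'],z['K'],z['V'],z['d'];P=pts(d,K,V)
pos=np.array([0.4354,-0.0489,.1823])
k=mask(p,(14,110,40),(35,255,255),(375,420,180,235));P2=P[k[:,1],k[:,0]];t=P2[:,2]
print('key z',np.percentile(t,[10,50,95]));top=t>.0655
print('key depth top',top.sum(),line(P2[top]));print('key ray top',line(ray(k[top],.068,K,V)))
red=mask(p,(0,150,60),(8,255,255),(355,435,165,240)); h=cv2.convexHull(np.r_[red,k].astype(np.int32))[:,0]
print('collar',cv2.minEnclosingCircle(ray(h,.052,K,V)[:,:2].astype(np.float32)))
m=(P[...,2]>.071)&(P[...,2]<.0755); v,u=np.nonzero(m); s=(u>300)&(u<510)&(v<290);q=P[m][s][:,:2]
A=np.c_[2*q,np.ones(len(q))];c=np.linalg.lstsq(A,(q**2).sum(1),rcond=None)[0];print('rim',c[:2],np.sqrt(c[2]+c[:2]@c[:2]))
o=mask(p,(4,150,60),(20,255,255),(260,300,140,230));q=P[o[:,1],o[:,0]];print('blade z',np.percentile(q[:,2],[5,50,95]))
q=q[q[:,2]>.150];l=line(q);print('blade',len(q),l)
a=np.radians(l[3]);ax=np.array([np.cos(a),np.sin(a)]);tip=q[:,:2][np.argmax(q[:,0])];print('tip-61mm',tip-ax*.061, 'perp off TCP',np.cross(ax,l[0]-pos[:2]))
hub=(P[...,2]>.155)&(P[...,2]<.17)
```

```text
key z [0.05677395 0.0651454  0.06793099]
key depth top 233 (array([ 0.41660773, -0.14696477]), array([ 0.46564859, -0.11232394]), (142.72813415527344, 19.73219108581543), np.float64(22.88995305136882))
key ray top (array([ 0.41665548, -0.14695107]), array([ 0.41678098, -0.14668806]), (7.830286979675293, 25.507261276245117), np.float64(-8.62482017315416))
collar ((0.4170461893081665, -0.14686308801174164), 0.02667599730193615)
rim [ 0.41567421 -0.14745202] 0.07967569724429316
blade z [0.14475047 0.15547524 0.15672067]
blade 678 (array([ 0.47905665, -0.05672755]), array([ 0.48833243, -0.0583026 ]), (8.293973922729492, 60.99788284301758), np.float64(-10.300420662527602))
tip-61mm [ 0.45849293 -0.05246909] perp off TCP 0.00010482503836642051<stdin>:13: DeprecationWarning: Arrays of 2-dimensional vectors are deprecated. Use arrays of 3-dimensional vectors instead. (deprecated in NumPy 2.0)
```

```bash
python3 -m inch '-1 0 .015 0 0 0 -.015;-1 0 .025 0 0 0 0;-1 -.0007 .03 0 0 0 0;-1 0 .02 0 0 0 0;-1 0 .0104 0 0 0 0;-1 0 0 0 0 0 0;-1 0 0 0 0 0 0;-1 0 0 .02 0 0 0;-1 0 0 .02 0 0 0;-1 0 0 0 0 0 0;-1 0 0 0 0 0 0;-1 0 0 0 0 0 0'
python3 - <<'E'
from h import *
s=get_state();print(s['tool_pos'],s['eef_rot'],s['contact_force'])
a,da,Ka,Va=shot('scene','s1');b,db,Kb,Vb=shot('side','d1')
def proj(X,K,V): c=V[:3,:3]@X+V[:3,3]; return (K@c/c[2])[:2]
for K,V in((Ka,Va),(Kb,Vb)): print(proj(np.array([.4166,-.1475,.075]),K,V))
c=[cv2.resize(x[:,:,::-1],(400,400),interpolation=2) for x in(a[170:250,300:380],b[195:275,192:272])]
cv2.imwrite('pics/c2.png',np.hstack(c))
E
```

```text
clock: 7.83
tool_pos: [0.4177, -0.1481, 0.1427]
eef_rot: [0.996, -0.084, 0.0, -0.0]
contact_force: [0.0, 0.1, -0.1]
opening: 0.223
finger_force: 49.6
[ 0.417687   -0.14807707  0.14273249] [ 9.96499040e-01 -8.36038980e-02  1.82902248e-04 -1.37409058e-04] [ 0.0478894   0.07152139 -0.08335819]
[339.99876382 210.26379472]
[232.31481504 230.37716163]
```

View pics/c2.png

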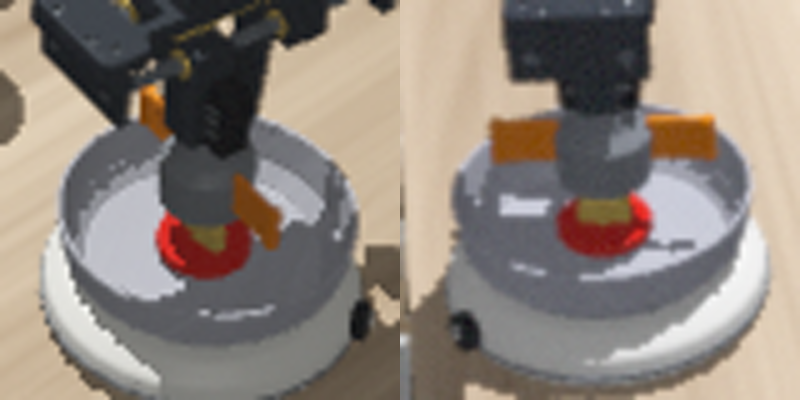

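Both views show the foot directly above the key and collar, with the blades parallel to the key. I'll descend gently and watch the force.

```bash
python3 -m inch '-1 -.001 0 .004 0 0 0;-1 0 0 .004 0 0 0;-1 0 0 .003 0 0 0;-1 0 0 .003 0 0 0;-1 0 0 .003 0 0 0;-1 0 0 .002 0 0 0;-1 0 0 0 0 0 0;-1 0 0 0 0 0 0'
```

```text
clock: 8.6
tool_pos: [0.4161, -0.1489, 0.123]
eef_rot: [0.996, -0.085, -0.0, 0.0]
contact_force: [0.1, -0.1, -0.7]
opening: 0.226
finger_force: 49.6
```

```bash
python3 -m inch '-1 0 0 .003 0 0 0;-1 0 0 .003 0 0 0;-1 0 0 .003 0 0 0;-1 0 0 .002 0 0 0;-1 0 0 0 0 0 0;-1 0 0 0 0 0 0;-1 0 0 0 0 0 0'; python3 -c "
from plant import *;print(get_state()['contact_force'],get_state()['moment'])"
```

```text
clock: 9.18
tool_pos: [0.4164, -0.149, 0.1124]
eef_rot: [0.996, -0.085, 0.0, 0.0]
contact_force: [-0.3, -0.6, 3.2]
opening: 0.222
finger_force: 49.6
[-0.33443105 -0.63223665  3.24442771] [ 0.06061121  0.03779838 -0.02708534]
```

Contact with the collar, and side loads are small. I'll press on with grip at 60 N.

```bash
python3 -m inch '-1 0 0 .002 0 0 0;-1 0 0 .002 0 0 0;-1 0 0 .002 0 0 0;-1 0 0 .0015 0 0 0;-1 0 0 0 0 0 0;-1 0 0 0 0 0 0;-1 0 0 0 0 0 0' 60; python3 -m inch '-1 0 0 .001 0 0 0;-1 0 0 .001 0 0 0;-1 0 0 .001 0 0 0;-1 0 0 0 0 0 0;-1 0 0 0 0 0 0;-1 0 0 0 0 0 0'
```

```text
clock: 9.77
tool_pos: [0.4164, -0.149, 0.1051]
eef_rot: [0.996, -0.085, 0.0, 0.0]
contact_force: [-0.7, -0.4, 8.9]
opening: 0.222
finger_force: 59.5
clock: 10.27
tool_pos: [0.4164, -0.1497, 0.1036]
eef_rot: [0.996, -0.085, 0.001, 0.001]
contact_force: [-2.7, -0.1, 28.9]
opening: 0.221
finger_force: 59.9
```

The force jumped to 29 N at TCP z = 0.1036, which is the expected seat height (0.042 + 0.062). I'll confirm it by eye and by blade height.

```bash
python3 -m inch '-1 0 0 0 0 0 0;-1 0 0 0 0 0 0;-1 0 0 0 0 0 0;-1 0 0 0 0 0 0;-1 0 0 0 0 0 0;-1 0 0 0 0 0 0;-1 0 0 0 0 0 0;-1 0 0 0 0 0 0'
python3 - <<'E'
from h import *
w,d,K,V=shot('wrist','w3');P=pts(d,K,V);a=snapshot('scene')[0];b=snapshot('side')[0]
o=mask(w,(4,150,60),(20,255,255),(260,300,120,230));q=P[o[:,1],o[:,0]];print('blade top z',np.percentile(q[:,2],[50,80]),'want .078')
c=[cv2.resize(x[:,:,::-1],(400,400),interpolation=2) for x in(a[170:250,300:380],b[195:275,192:272])]
cv2.imwrite('pics/c3.png',np.hstack(c))
E
```

```text
clock: 10.93
tool_pos: [0.4164, -0.1497, 0.1036]
eef_rot: [0.996, -0.085, 0.001, 0.001]
contact_force: [-2.1, -0.6, 28.7]
opening: 0.223
finger_force: 59.9
blade top z [0.07691868 0.07759457] want .078
```

View pics/c3.png

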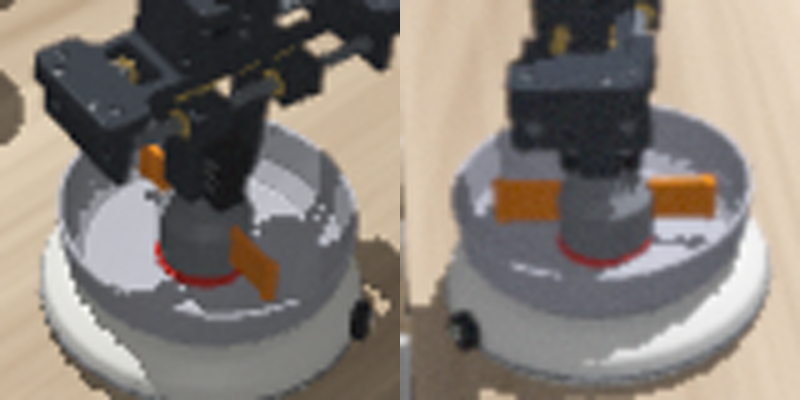

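The views show the paddle upright, with only a thin red edge below the foot. The blade top is at 0.0776 m (expected 0.078), and the push is steady at 29 N.

```bash
python3 -c "
from plant import r;print(r.finish_job())"
```

```text
the job is handed in; nothing more can be done
None
```

The paddle is on the drive key, upright and fully home with the collar pressed down; I handed the job in still gripping it at 60 N and pushing down with about 29 N, at about 11 s on the clock.

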